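# Clear the imager stage and hold its sprung clamp open

## Task

I am changing the microscope imager over from the dish to the well plate that waits at the back. Lift the Petri dish off the black stage insert, gently (its thin plastic must never be squeezed with more than 20 N) and level, and set it down flat, not dropped, in the free part of the steel tray with the other dish, without disturbing that one. Only when the dish is out, take the sprung clamp lever by its upright post, swing it outward, away from the insert, until it is against its stop, and finish there still holding it open against its spring: do not let go, I need both my hands to swap the insert for the plate.

Things in the scene. Friction and masses are not known exactly. Their poses are not given: they have to be found in the camera images.
- imager: Low white microscope imager, fixed box 170 x 220 mm (x, y), 56 mm high, black focus knob sticking out 22 mm at +y. Origin: centre of its underside on the table, z up. Its dark stage frame on top (128 x 176 mm, top 68 mm above the origin) holds the stage insert. The clamp lever lies along the frame's -y side, its pivot near the (-x, -y) corner.
- stage_insert: Black metal stage insert, 88 x 126 mm, in the pocket of the imager's frame, nearly flush with it; centred over the imager's origin. Origin: centre of its underside; its flat upper face, where the dish stands, is 3.2 mm higher, 65.2 mm above the table. It stays where it is.
- dish: Round Petri dish, lid on (one piece), beige medium, 60 mm across, 14 mm high, 20 to 45 g. Origin: centre of its underside, z up. Starts flat on the insert within 15 mm of its middle, with 25 mm or more free all round. Thin plastic: it fails if a finger presses on it with over 20 N; a grip of about 6 N lifts it.
- tray: Shallow steel tray, fixed, 140 x 220 mm outside (x, y), walls 2 mm thick, rim 16 mm high. Origin: centre of its underside on the table, z up; inner floor at z = 2 mm. The other dish stands at its -y end; the +y end is free: a dish centred at x = 0, y = +52 mm has room for fingers all round.
- other_dish: The second Petri dish, pink medium, same size (60 mm across, 14 mm high), loose, standing in the tray near its -y end. Origin: centre of its underside. Leave it where it is.
- well_plate: Clear well plate with round pink wells, 86 x 128 x 14 mm, loose on the table behind the work, waiting for its turn. Origin: centre of its underside. Leave it where it is.
- clamp_lever (a joint): Angle of the sprung clamp lever, rad: 0 = shut, roller against the insert's edge; grows as the lever swings outward (clockwise from above) about its upright pivot; 0.70 = at its stop. The spring drives it back to 0: about 2 N at the post to start it, 5 N at the stop. Flat curved aluminium bar, 11 mm wide, its top 75.5 mm above the table.
- lever_post (a point): Centre of the top end of the upright knurled post on the lever's free end: 10 mm in diameter (12 at its foot), 26 mm tall, standing on the lever's upper face, top 101.5 mm above the table. Take the lever here. It runs on a circle of 93 mm radius round the pivot. Shut, it is 42 mm to the imager's +x and 90 mm to its -y.
- lever_pivot (a point): Point on the lever's upright pivot axis, 68 mm above the table (frame's top), 50 mm to the imager's -x and 78 mm to its -y. A screw head and spring coil round it rise 19 mm above this point.
Mind the look-alikes: they are no part of the job. Leave any purple or red look-alike of the dish alone.

How it is judged:
By the outcome, as a careful person would: the job done as asked, in the order asked, and still so for the second after the job is handed in, while the arm keeps its last pose, push and grip.
It also fails if it takes over 58 s, if anything falls off the work surface, if the arm or the gripper's body presses on something with over 40 N, if the wrist force passes 120 N, or if a joint passes its speed limit or range.

## Robot

A 6-joint arm with a two-finger parallel gripper is mounted at the origin on a cart in front of the work surface, level with it; the furniture and walls round the work are solid. World frame = base frame: x ahead of the robot, y to its left, z up, the work surface at z = 0. Lengths are in m, angles in rad, forces in N, time in s.
With the tool pointing down it reaches from about 0.325 to 0.9 m from the base axis. Payload 6.1 kg.
Tool frame: the origin (TCP) lies between the finger pads; the fingertips stand 11 mm ahead of it and the grasp point (between the pads) lies 8 mm behind it; z points along the fingers, x is the direction in which the jaws open and shut, and the axes are right-handed (so a half turn about z gives the same grasp; the last joint's range is limited). The gripper opens to 85 mm and grips with 20 to 120 N. Pads are 22 mm wide; open, the fingers measure 114 mm over their backs; the gripper's body (76 mm by 85 mm) begins 54 mm behind the grasp point. The pads swing forward as they close: fully open they stand 13 mm farther back than shut.
Start: joints at [-1.368, 0.22, 1.526, -0, 1.395, -0.126], TCP at [0.202, -0.592, 0.242] pointing down, gripper open.
Joint ranges: [-2.98, 2.98], [-0.91, 2.08], [0.09, 2.57], [-1.24, 4.39], [0.2, 2.65], [-2.68, 2.68]. Speed limits (rad/s): [2.57, 2.57, 3.01, 3.14, 3.14, 3.14].

## Interface

Orientations are given as a 3x3 rotation matrix whose columns are the frame's x, y, z axes.
In Python, from plant import arm, viewer gives the robot as it stands. The module is installed in compiled form; this text tells all that it offers.
- The arm moves only by the tool carry_out, never from a script. Its argument "rows" is a list of rows, each an object with "angular": the turn, a rotation vector about the tool's x, y, z in units of 8 degrees (1.0 is 8 degrees), a list of three; "xyz": the shift along the tool's x, y, z in units of 50 mm (1.0 is 50 mm), a list of three; "hand": the opening in per cent of the stroke, from 0 (shut) to 100 (fully open). A call has 1 to 10 rows; each row is the pose to reach, as a shift and turn from the pose measured when the call began, along the tool's axes at that moment; what a row does not reach only later rows make up. A row lasts 1/10 s, in which the tool goes at most 50 mm and 8.59 degrees, less where a joint would pass 70% of its speed; a pose out of reach is approached as far as the arm can. A call with a gripper value outside its range is refused whole. The fingers move at their own pace and stop on an object; "squeeze" is the grip in N (left out, the last holds). Time passes only in rows, so rows that repeat a pose let the fingers close. It gives the time, the measured TCP pose, the force and the opening at its end, in the units of the state.
- arm.get_obs(): the state, without advancing time (a new reading comes with each control period).
- viewer.snapshot(name): name is "scene" or "side" or "wrist"; returns a dict with "pixels" (480x640x3 uint8, red, green, blue), "depth" (480x640 float32, m along the optical axis (not along the pixel's ray), 0 where there is no reading), "camera_matrix" (3x3 intrinsics, pixels), "position" and "rotation" of the camera in the world. Camera axes: x right, y down, z forward; pixel columns grow to the right and rows downward; lengths in m; the calibration is good to about 2 mm. A picture is of the moment at which its call begins.
- arm.close_job(): hands the job in, once; it reports no verdict.
Trained networks look in a picture, given as the dict that the camera call returned (one of the last four; its "shot" number tells which), for a name from the list of things; names that differ only in an ending like _2 or _b are one class to them, and where a whole thing is asked for, a point or a joint stands for the part that bears it (a point fixed in the world has none). Each returns a list of dicts, best first, with "conf" (0 to 1); they miss things now and then, are a little off and sometimes report something else, mostly with a low value. They report only what shows in the picture. A call takes as long as a camera call. They do not tell look-alikes from the thing itself.
- viewer.spot_in(target, picture): "centre" ([column, row] as shares, 0 to 1, of the picture: columns of its width, rows of its height, amid what is visible of it).
- viewer.masks_of(target, picture): "pixels" (480x640 bool, what is visible of it) and "centre" ([column, row] as shares, 0 to 1, of the picture: columns of its width, rows of its height, amid what is visible of it).
- viewer.tip_of(target, picture): "centre" ([column, row] as shares, 0 to 1, of the picture: columns of its width, rows of its height: a listed point, or the origin of a listed thing).
The state is a dict: "time": time; "joint_pos": joint angles; "qd": joint speeds; "tau": joint torques, N m; "tool_pos": TCP position; "ee_rot": TCP orientation; "ft_force": force on the tool from outside, world axes, zero at the start; "ft_torque": the same for the moment, N m; "grip_width": opening from 0.0 (shut) to 1.0 (fully open).
Only numpy, scipy, OpenCV 4.12 (cv2) and the standard library are available. Lean on these libraries where they do the work, as an engineer would, in place of code of your own. Each camera call takes 0.05 s, during which the arm holds its last target. There are 200 camera calls.

## Working session

There is one attempt and no reset: what is moved stays moved. The work goes in short steps, Python scripts to look and compute and a tool call to move; the robot and the scene stay as the last step left them, time stands still between calls to the robot, and variables do not carry over. Pictures are saved under pics/ and viewed, about 8 in all and at most 12, crops included, and the job is handed in when it is done.

Besides the shell and the picture viewer there is one more tool, called after ">>>" by a JSON object that holds its "method" and its "body", one argument or row to a line. carry_out: Moves the arm, as the interface text tells. Its arguments: {"type":"object","properties":{"rows":{"type":"array"},"squeeze":{"type":"number"}},"required":["rows"]}

```bash
mkdir -p pics; cat > h.py <<'E'
import numpy as np, cv2
from plant import arm, viewer
def snap(n,save=None):
    p=viewer.snapshot(n)
    if save: cv2.imwrite('pics/'+save,p['pixels'][:,:,::-1])
    return p
def world(p,c,r,d):
    K=p['camera_matrix']
    v=np.array([(c-K[0,2])/K[0,0],(r-K[1,2])/K[1,1],1.])*np.asarray(d)
    return p['rotation']@v+p['position']
def on_z(p,c,r,z):
    a=world(p,c,r,1.)-p['position']
    return p['position']+a*(z-p['position'][2])/a[2]
def cloud(p,m):
    m=m&(p['depth']>0); r,c=np.nonzero(m); d=p['depth'][m]; K=p['camera_matrix']
    v=np.stack([(c-K[0,2])/K[0,0]*d,(r-K[1,2])/K[1,1]*d,d])
    return (p['rotation']@v).T+p['position']
E
python3 - <<'E'
from h import *
np.set_printoptions(precision=4,suppress=True)
s=arm.get_obs(); print(s['time'],s['tool_pos'],s['ee_rot'],s['ft_force'],s['grip_width'])
for n in ['scene','side']:
    p=snap(n,n+'1.png'); print(n,p['position'],p['rotation'][:,2])
    for t in ['imager','stage_insert','dish','tray','other_dish','well_plate']:
        for m in viewer.masks_of(t,p)[:3]:
            c=cloud(p,m['pixels']); 
            if len(c): print(t,round(m['conf'],2),np.array(m['centre'])*[640,480],np.median(c,0),c.min(0),c.max(0))
    for t in ['lever_post','lever_pivot','imager','tray','dish']:
        for m in viewer.tip_of(t,p)[:2]:
            q=np.array(m['centre'])*[640,480]
            print('tip',t,round(m['conf'],2),q,on_z(p,*q,{'lever_post':.1015,'lever_pivot':.068,'dish':.065}.get(t,0)))
E
```

```text
0.0 [ 0.2017 -0.5909  0.2412] [[ 0.3229 -0.9464 -0.0004]
 [-0.9464 -0.3229  0.0019]
 [-0.0019 -0.0002 -1.    ]] [ 0.5882 -0.3481 -0.2374] 1.0066775650062831
scene [-0.0939  0.6159  0.5202] [ 0.6508 -0.6211 -0.4366]
imager 0.88 [399.68 258.48] [ 0.4532 -0.0818  0.0547] [ 0.4033 -0.8309 -0.2622] [ 1.0151 -0.002   0.1007]
stage_insert 0.89 [397.12  248.016] [ 0.4818 -0.1136  0.0642] [ 0.4462 -0.202   0.0595] [ 0.5425 -0.0742  0.0796]
dish 0.85 [350.976 222.72 ] [ 0.6674 -0.2104  0.0121] [ 0.6396 -0.2478 -0.0014] [ 0.7028 -0.1863  0.015 ]
dish 0.81 [398.272 237.216] [ 0.4842 -0.1216  0.0775] [ 0.4596 -0.1819  0.0626] [ 0.5357 -0.0959  0.0806]
dish 0.72 [321.024 241.92 ] [ 0.6486 -0.1084  0.0126] [ 0.6296 -0.1418 -0.0012] [ 0.6729 -0.0816  0.0157]
tray 0.85 [233.024 375.312] [0.4714 0.241  0.0015] [ 0.3849  0.0849 -0.0029] [0.5683 0.3409 0.0184]
well_plate 0.82 [274.368 236.592] [ 0.7443 -0.0736  0.0056] [ 0.7058 -0.133  -0.0037] [ 0.799  -0.0126  0.0148]
tip lever_post 0.88 [408.512 195.408] [ 0.5402 -0.2212  0.1015]
tip lever_pivot 0.84 [447.808 229.2  ] [ 0.4464 -0.2107  0.068 ]
tip im
[... 1014 characters left out ...]
_plate 0.78 [227.2   250.704] [ 0.7448 -0.0699  0.0065] [ 0.7089 -0.1317 -0.0029] [0.7947 0.0137 0.0375]
tip lever_post 0.6 [331.008 177.696] [ 0.5295 -0.2311  0.1015]
tip lever_post 0.53 [356.8   369.024] [0.4788 0.3042 0.1015]
tip lever_pivot 0.78 [367.104 195.984] [ 0.4447 -0.2095  0.068 ]
tip lever_pivot 0.56 [225.28  254.016] [0.7246 0.0227 0.068 ]
tip imager 0.9 [345.408 236.784] [ 0.4921 -0.1399  0.    ]
tip imager 0.61 [344.    219.792] [ 0.4958 -0.2093  0.    ]
tip tray 0.61 [356.032 366.912] [0.4735 0.2212 0.    ]
tip tray 0.18 [354.688 337.776] [0.4749 0.1593 0.    ]
tip dish 0.96 [346.624 214.512] [ 0.4918 -0.1333  0.065 ]
tip dish 0.83 [278.08  240.288] [ 0.6295 -0.0309  0.065 ]
```

View pics/side1.png

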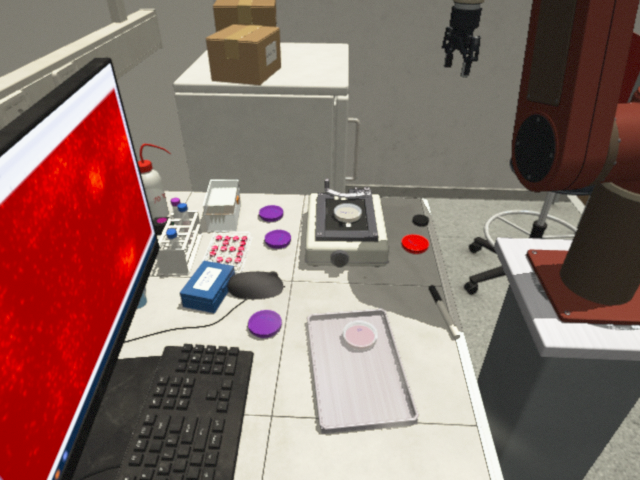

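View pics/scene1.png

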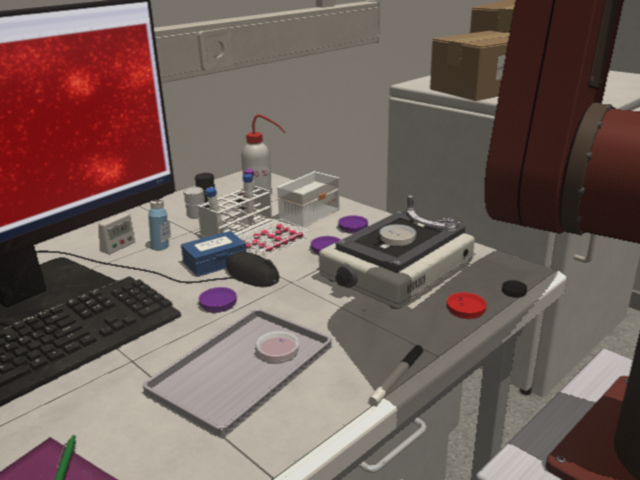

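The side view shows the target dish on the insert at (347,212). The tray is at (355,370), with its dish at (360,334), and the lever post is at about (331,180). The purple and red discs are the look-alikes. Next I move over the imager for a wrist view.

>>> {"method": "carry_out", "body": {
  "rows": [
    {"xyz": [-0.7,-0.7,0],"angular": [0,0,0],"hand": 100},
    {"xyz": [-1.4,-1.4,0],"angular": [0,0,0],"hand": 100},
    {"xyz": [-2.1,-2.1,0],"angular": [0,0,0],"hand": 100},
    {"xyz": [-2.8,-2.8,0],"angular": [0,0,0],"hand": 100},
    {"xyz": [-3.5,-3.5,0],"angular": [0,0,0],"hand": 100},
    {"xyz": [-4.2,-4.2,0],"angular": [0,0,0],"hand": 100},
    {"xyz": [-4.9,-4.9,0],"angular": [0,0,0],"hand": 100},
    {"xyz": [-5.6,-5.6,0],"angular": [0,0,0],"hand": 100},
    {"xyz": [-6.3,-6.5,0],"angular": [0,0,0],"hand": 100},
    {"xyz": [-6.6,-7.4,0],"angular": [0,0,0],"hand": 100}
  ]
}}

```text
time: 2.2
tool_pos: [0.4425, -0.16, 0.2429]
ee_rot: [[0.323, -0.946, 0.001], [-0.946, -0.323, -0.001], [0.001, -0.001, -1.0]]
ft_force: [0.8, -2.0, -0.6]
grip_width: 1.002
```

```bash
cat > look.py <<'E'
from h import *
import sys
np.set_printoptions(precision=4,suppress=True)
s=arm.get_obs(); print(s['time'],s['tool_pos'],s['ee_rot'].round(3).tolist(),s['ft_force'],s['grip_width'])
p=snap('wrist',sys.argv[1]); print(p['position'],p['rotation'][:,2])
for t in ['dish','imager','stage_insert','tray','other_dish']:
    for m in viewer.masks_of(t,p)[:3]:
        c=cloud(p,m['pixels'])
        if len(c)>50:
            z=np.percentile(c[:,2],90); top=c[(c[:,2]>z-.004)&(c[:,2]<z+.004)]
            ext=''
            if t in('stage_insert','tray','imager'): ext=cv2.minAreaRect((top[:,:2]*1000).astype(np.float32))
            else: ext=cv2.minEnclosingCircle((top[:,:2]*1000).astype(np.float32))
            print(t,round(m['conf'],2),(np.array(m['centre'])*[640,480]).round(),np.median(top,0),ext)
for t in ['lever_post','lever_pivot','imager','dish','tray']:
    for m in viewer.tip_of(t,p)[:2]:
        q=np.array(m['centre'])*[640,480]
        print('tip',t,round(m['conf'],2),q.round(),on_z(p,*q,{'lever_post':.1015,'lever_pivot':.068,'dish':.065}.get(t,0)))
E
python3 look.py w1.png
```

```text
2.2 [ 0.4425 -0.16    0.2429] [[0.323, -0.946, 0.001], [-0.946, -0.323, -0.001], [0.001, -0.001, -1.0]] [ 0.7994 -2.0395 -0.6287] 1.001795624158502
[ 0.5165 -0.1333  0.3746] [-0.2897 -0.101  -0.9518]
dish 0.87 [306. 150.] [ 0.4918 -0.1271  0.079 ] ((490.7957458496094, -127.34768676757812), 29.97941017150879)
dish 0.86 [252. 277.] [ 0.3414 -0.11    0.0138] ((340.299560546875, -110.1038589477539), 30.17364501953125)
dish 0.82 [347.   3.] [ 0.6173 -0.1212  0.0134] ((619.5877685546875, -120.30418395996094), 16.097217559814453)
imager 0.59 [321. 116.] [ 0.5016 -0.1281  0.0674] ((494.6026916503906, -143.5595703125), (128.62371826171875, 195.271728515625), 2.1705074310302734)
stage_insert 0.57 [341. 134.] [ 0.5029 -0.1432  0.0652] ((494.2549743652344, -133.781982421875), (90.01115417480469, 128.03076171875), 2.2169816493988037)
tray 0.8 [44. 71.] [0.4631 0.1129 0.0153] ((473.4299011230469, 138.4229736328125), (120.04606628417969, 62.59482192993164), 8.773991584777832)
tray 0.33 [320. 117.] [ 0.5017 -0.128   0.0674] ((494.6026916503906, -143.5595703125), (128.62371826171875, 195.271728515625), 2.1705074310302734)
other_dish 0.84 [18. 69.] [0.4688 0.149  0.0155] ((466.97137451171875, 159.16220092773438), 29.497060775756836)
tip lever_post 0.73 [447. 136.] [ 0.5369 -0.2211  0.1015]
tip lever_post 0.69 [305. 155.] [ 0.4903 -0.1269  0.1015]
tip lever_pivot 0.56 [386. 232.] [ 0.4463 -0.2153  0.068 ]
tip dish 0.95 [305. 151.] [ 0.4899 -0.1254  0.065 ]
tip dish 0.8 [253. 275.] [ 0.3669 -0.1142  0.065 ]
```

View pics/w1.png

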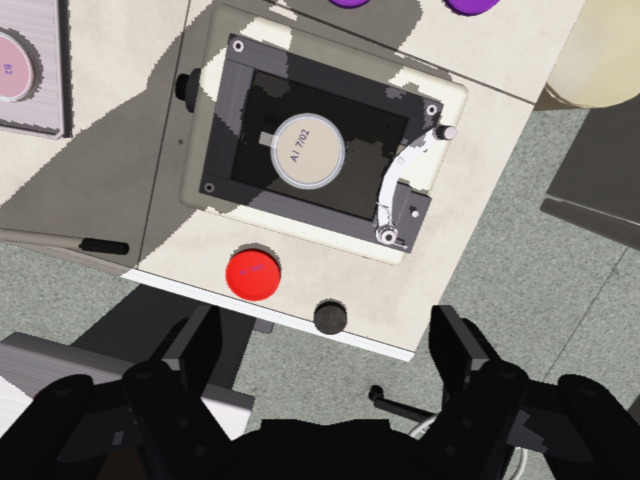

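The wrist view shows the dish labelled A1 at (308,152), the post at (447,133), the pivot at (387,236) and the fingertips near row 320. I go above the dish and check the fingertip height.

>>> {"method": "carry_out", "body": {
  "rows": "[{\"xyz\": [-0.2, -0.6, 0.5], \"angular\": [0, 0, 0], \"hand\": 88}, {\"xyz\": [-0.31, -1.13, 1.2], \"angular\": [0, 0, 0], \"hand\": 88}, {\"xyz\": [-0.31, -1.13, 1.9], \"angular\": [0, 0, 0], \"hand\": 88}, {\"xyz\": [-0.31, -1.13, 2.0], \"angular\": [0, 0, 0], \"hand\": 88}, {\"xyz\": [-0.31, -1.13, 2.0], \"angular\": [0, 0, 0], \"hand\": 88}], \"squeeze\": 20}"
}}

```text
carry_out: Invalid argument: rows='[{"xyz": [-0.2, -0.6, 0.5], "angular": [0, 0, 0], "hand": 88}, {"xyz": [-0.31, -1.13, 1.2], "angular": [0, 0, 0], "hand": 88}, {"xyz": [-0.31, -1.13, 1.9], "angular": [0, 0, 0], "hand": 88}, {"xyz": ...(336 chars total, truncated) is not valid JSON
```

```bash
cat > tips.py <<'E'
from h import *
import sys
np.set_printoptions(precision=4,suppress=True)
s=arm.get_obs(); R=s['ee_rot']; print(s['time'],s['tool_pos'],R[:,2],s['ft_force'],s['grip_width'])
p=snap('wrist',sys.argv[1])
c=cloud(p,p['depth']>0); t=(c-s['tool_pos'])@R
m=(np.abs(t[:,1])<.02)&(np.abs(t[:,0])<.07)&(np.abs(t[:,0])>.025)&(c[:,2]>s['tool_pos'][2]-.02)&(t[:,2]>-.1)
for sg in (-1,1):
    q=t[m&(t[:,0]*sg>0)]
    print('finger',sg,len(q), 'x',np.percentile(q[:,0],[1,50,99]),'y',np.percentile(q[:,1],[1,99]),'zmax',np.percentile(q[:,2],[90,98,100])) if len(q) else print('none')
for d in viewer.masks_of('dish',p)[:2]:
    k=cloud(p,d['pixels']); z=np.percentile(k[:,2],80); k=k[abs(k[:,2]-z)<.003]
    print(d['conf'],cv2.minEnclosingCircle((k[:,:2]*1000).astype(np.float32)),z, 'in tool', ((np.array([*cv2.minEnclosingCircle((k[:,:2]*1000).astype(np.float32))[0],z*1000])/1000-s['tool_pos'])@R))
E
python3 tips.py w2.png
```

```text
2.75 [ 0.4417 -0.1633  0.2423] [ 0.     -0.0001 -1.    ] [0.0913 0.3572 0.1314] 0.9992768828382883
finger -1 20993 x [-0.0695 -0.0524 -0.0258] y [-0.0178  0.01  ] zmax [-0.0275 -0.0105 -0.0017]
finger 1 20586 x [0.0256 0.0518 0.0691] y [-0.0178  0.0099] zmax [-0.0271 -0.0102 -0.0015]
0.89 ((652.0361328125, -222.75567626953125), 19.31096839904785) 0.014125448404560327 in tool [ 0.1237 -0.1802  0.2282]
0.67 ((617.694580078125, -121.55221557617188), 11.845547676086426) 0.013498480718464545 in tool [ 0.0168 -0.1801  0.2288]
```

>>> {"method": "carry_out", "body": {
  "rows": [
    {"xyz": [-0.2,-0.6,0.5],"angular": [0,0,0],"hand": 88},
    {"xyz": [-0.37,-1.16,1.2],"angular": [0,0,0],"hand": 88},
    {"xyz": [-0.37,-1.16,1.9],"angular": [0,0,0],"hand": 88},
    {"xyz": [-0.37,-1.16,2.0],"angular": [0,0,0],"hand": 88},
    {"xyz": [-0.37,-1.16,2.0],"angular": [0,0,0],"hand": 88},
    {"xyz": [-0.37,-1.16,2.0],"angular": [0,0,0],"hand": 88}
  ],
  "squeeze": 20
}}

```text
time: 3.45
tool_pos: [0.4917, -0.1278, 0.1442]
ee_rot: [[0.321, -0.947, 0.002], [-0.947, -0.321, -0.001], [0.002, -0.002, -1.0]]
ft_force: [0.4, 0.6, 1.4]
grip_width: 0.875
```

```bash
python3 tips.py w2.png
```

```text
3.45 [ 0.4917 -0.1278  0.1442] [ 0.0023 -0.0011 -1.    ] [0.4424 0.6057 1.3692] 0.8745469015793768
finger -1 21803 x [-0.0693 -0.0545 -0.0255] y [-0.0177  0.0102] zmax [-0.0268 -0.0075  0.0018]
finger 1 20590 x [0.0256 0.0534 0.0671] y [-0.0177  0.0101] zmax [-0.0257 -0.0072  0.0024]
0.87 ((491.03594970703125, -127.39396667480469), 30.108394622802734) 0.0795341750572478 in tool [-0.0007  0.0006  0.0647]
0.79 ((642.7510986328125, -112.74842834472656), 30.026975631713867) 0.014357685955530419 in tool [ 0.0339 -0.1477  0.1302]
```

>>> {"method": "carry_out", "body": {
  "rows": [
    {"xyz": [0,0,0.5],"angular": [0,0,0],"hand": 85},
    {"xyz": [0,0,1.0],"angular": [0,0,0],"hand": 82},
    {"xyz": [-0.01,0.01,1.3],"angular": [0,0,0],"hand": 80},
    {"xyz": [-0.01,0.01,1.4],"angular": [0,0,0],"hand": 78},
    {"xyz": [-0.01,0.01,1.4],"angular": [0,0,0],"hand": 76},
    {"xyz": [-0.01,0.01,1.4],"angular": [0,0,0],"hand": 75},
    {"xyz": [-0.01,0.01,1.4],"angular": [0,0,0],"hand": 74},
    {"xyz": [-0.01,0.01,1.4],"angular": [0,0,0],"hand": 74},
    {"xyz": [-0.01,0.01,1.4],"angular": [0,0,0],"hand": 74}
  ],
  "squeeze": 20
}}

```text
time: 4.45
tool_pos: [0.4921, -0.1279, 0.0753]
ee_rot: [[0.321, -0.947, 0.005], [-0.947, -0.321, -0.002], [0.003, -0.004, -1.0]]
ft_force: [0.1, 0.6, 0.3]
grip_width: 0.739
```

```bash
python3 tips.py w3.png
```

```text
4.45 [ 0.4921 -0.1279  0.0753] [ 0.0046 -0.002  -1.    ] [0.1229 0.565  0.2901] 0.7385240708189441
finger -1 26804 x [-0.0686 -0.0533 -0.0254] y [-0.0189  0.0145] zmax [0.0092 0.0107 0.0148]
finger 1 25638 x [0.0254 0.0517 0.069 ] y [-0.0189  0.016 ] zmax [0.0102 0.011  0.0147]
0.93 ((628.8895263671875, -116.59931945800781), 25.219758987426758) 0.01428689497698636 in tool [ 0.033  -0.1329  0.0616]
0.69 ((651.9886474609375, -213.20745849609375), 21.866426467895508) 0.01430088795870807 in tool [ 0.1319 -0.1239  0.0619]
```

>>> {"method": "carry_out", "body": {
  "rows": [
    {"xyz": [0,0,0.02],"angular": [0,0,0],"hand": 73},
    {"xyz": [0,0,0.02],"angular": [0,0,0],"hand": 72},
    {"xyz": [0,0,0.02],"angular": [0,0,0],"hand": 71},
    {"xyz": [0,0,0.02],"angular": [0,0,0],"hand": 71},
    {"xyz": [0,0,0.02],"angular": [0,0,0],"hand": 71}
  ],
  "squeeze": 20
}}

```text
time: 5.05
tool_pos: [0.4919, -0.1278, 0.074]
ee_rot: [[0.321, -0.947, 0.004], [-0.947, -0.321, -0.002], [0.003, -0.003, -1.0]]
ft_force: [-0.6, -0.1, -0.2]
grip_width: 0.714
```

>>> {"method": "carry_out", "body": {
  "rows": [
    {"xyz": [0,0,0],"angular": [0,0,0],"hand": 70},
    {"xyz": [0,0,0],"angular": [0,0,0],"hand": 70},
    {"xyz": [0,0,0],"angular": [0,0,0],"hand": 70}
  ],
  "squeeze": 20
}}

```text
time: 5.35
tool_pos: [0.4919, -0.1278, 0.074]
ee_rot: [[0.321, -0.947, 0.004], [-0.947, -0.321, -0.002], [0.003, -0.003, -1.0]]
ft_force: [-0.5, 0.5, -0.0]
grip_width: 0.702
```

>>> {"method": "carry_out", "body": {
  "rows": [
    {"xyz": [0,0,0],"angular": [0,0,0],"hand": 69},
    {"xyz": [0,0,0],"angular": [0,0,0],"hand": 69},
    {"xyz": [0,0,0],"angular": [0,0,0],"hand": 69}
  ],
  "squeeze": 20
}}

```text
time: 5.65
tool_pos: [0.4919, -0.1278, 0.074]
ee_rot: [[0.321, -0.947, 0.004], [-0.947, -0.321, -0.002], [0.003, -0.003, -1.0]]
ft_force: [0.9, -0.2, 1.1]
grip_width: 0.688
```

>>> {"method": "carry_out", "body": {
  "rows": [
    {"xyz": [0,0,0],"angular": [0,0,0],"hand": 68},
    {"xyz": [0,0,0],"angular": [0,0,0],"hand": 68},
    {"xyz": [0,0,0],"angular": [0,0,0],"hand": 68}
  ],
  "squeeze": 20
}}

```text
time: 5.95
tool_pos: [0.492, -0.1278, 0.0742]
ee_rot: [[0.321, -0.947, 0.004], [-0.947, -0.321, -0.002], [0.003, -0.003, -1.0]]
ft_force: [-1.9, 0.5, 2.4]
grip_width: 0.686
```

```bash
python3 - <<'E'
from h import *
p=snap('wrist','w4.png')
for i in range(4):
    s=arm.get_obs(); print(s['time'],s['grip_width'],s['tau'][3:],s['ft_force']); viewer.snapshot('wrist')
E
```

```text
6.0 0.683687632715138 [ 0.033466   -0.4309905   0.00065779] [-1.34981658  0.36708238  3.28845531]
6.05 0.6794088096913502 [ 0.03385538 -0.45661675  0.00070404] [-1.36184118 -0.19939417  3.50399814]
6.1 0.6826781411673928 [ 0.0340349  -0.48164824  0.00077414] [-1.41897063  1.17171882  3.06456333]
6.15 0.6846688064790533 [ 0.03405127 -0.50624242  0.00090308] [-1.27748779 -0.42417807  3.25904658]
```

View pics/w4.png

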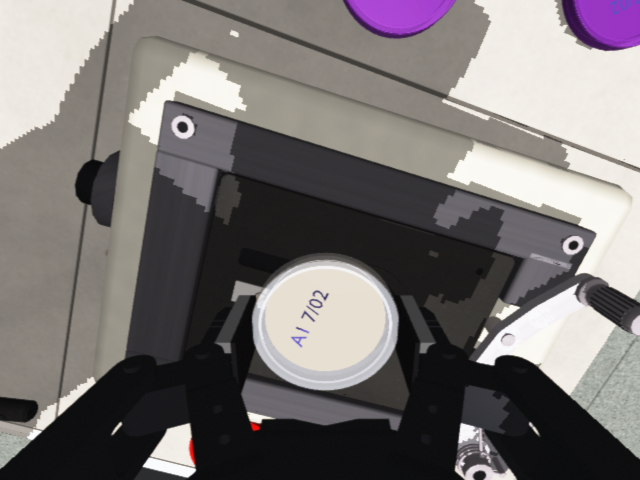

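The dish sits centred between the pads at (325,322), and the fingers have stalled at 0.683. I test with a small lift.

>>> {"method": "carry_out", "body": {
  "rows": [
    {"xyz": [0,0,-0.03],"angular": [0,0,0],"hand": 67.5},
    {"xyz": [0,0,-0.1],"angular": [0,0,0],"hand": 67.5},
    {"xyz": [0,0,-0.2],"angular": [0,0,0],"hand": 67.5},
    {"xyz": [0,0,-0.3],"angular": [0,0,0],"hand": 67.5},
    {"xyz": [0,0,-0.3],"angular": [0,0,0],"hand": 67.5}
  ],
  "squeeze": 20
}}

```text
time: 6.7
tool_pos: [0.4926, -0.1281, 0.0902]
ee_rot: [[0.321, -0.947, 0.006], [-0.947, -0.321, -0.003], [0.004, -0.005, -1.0]]
ft_force: [-0.6, -0.8, -0.5]
grip_width: 0.684
```

```bash
cat > held.py <<'E'
from h import *
import sys
np.set_printoptions(precision=4,suppress=True)
p=snap('wrist',sys.argv[1]); s=arm.get_obs(); print(s['time'],s['tool_pos'],s['grip_width'],s['ft_force'])
for d in viewer.masks_of('dish',p)[:3]:
    k=cloud(p,d['pixels']); t=(k-s['tool_pos'])@s['ee_rot']
    k=k[(np.hypot(t[:,0],t[:,1])<.028)]
    if len(k)<500: continue
    z=np.percentile(k[:,2],60); k=k[abs(k[:,2]-z)<.002]
    A=np.c_[k[:,:2],np.ones(len(k))]; f=np.linalg.lstsq(A,k[:,2],rcond=None)[0]
    print(d['conf'],'n',len(k),'ctr',k.mean(0),'slope',f[:2],'top-TCP',k[:,2].mean()-s['tool_pos'][2])
E
python3 held.py w5.png
```

```text
6.75 [ 0.4924 -0.128   0.0898] 0.6814696590323908 [-0.4159 -0.3113  0.1181]
0.94 n 13328 ctr [ 0.4935 -0.1276  0.095 ] slope [ 0.0012 -0.0017] top-TCP 0.00516495229956887
```

The dish lifted level: slopes are below 0.002 and it moved up with the tool. Now I carry it to the tray.

>>> {"method": "carry_out", "body": {
  "rows": [
    {"xyz": [0,0,-0.2],"angular": [0,0,0],"hand": 67.5},
    {"xyz": [-0.1,0,-0.5],"angular": [0,0,0],"hand": 67.5},
    {"xyz": [-0.4,-0.1,-0.8],"angular": [0,0,0.1],"hand": 67.5},
    {"xyz": [-0.8,-0.2,-1.1],"angular": [0,0,0.2],"hand": 67.5},
    {"xyz": [-1.3,-0.33,-1.3],"angular": [0,0,0.3],"hand": 67.5},
    {"xyz": [-1.8,-0.46,-1.4],"angular": [0,0,0.4],"hand": 67.5},
    {"xyz": [-2.3,-0.6,-1.4],"angular": [0,0,0.5],"hand": 67.5},
    {"xyz": [-2.8,-0.73,-1.4],"angular": [0,0,0.6],"hand": 67.5},
    {"xyz": [-3.2,-0.83,-1.4],"angular": [0,0,0.6],"hand": 67.5},
    {"xyz": [-3.4,-0.88,-1.4],"angular": [0,0,0.6],"hand": 67.5}
  ],
  "squeeze": 20
}}

```text
time: 7.8
tool_pos: [0.4787, 0.0489, 0.1596]
ee_rot: [[0.242, -0.97, 0.005], [-0.97, -0.242, -0.002], [0.003, -0.005, -1.0]]
ft_force: [0.8, 1.1, -0.1]
grip_width: 0.685
```

```bash
python3 held.py w6.png
```

```text
7.85 [0.4787 0.0494 0.1595] 0.6813583755725782 [-0.9108  0.1998 -0.3795]
0.61 n 13338 ctr [0.4799 0.0497 0.1644] slope [ 0.0007 -0.0004] top-TCP 0.004867804053240027
```

>>> {"method": "carry_out", "body": {
  "rows": [
    {"xyz": [-0.2,-0.04,0],"angular": [0,0,0],"hand": 67.5},
    {"xyz": [-0.6,-0.1,0],"angular": [0,0,0.1],"hand": 67.5},
    {"xyz": [-1.1,-0.2,0],"angular": [0,0,0.2],"hand": 67.5},
    {"xyz": [-1.7,-0.3,0],"angular": [0,0,0.3],"hand": 67.5},
    {"xyz": [-2.3,-0.4,0],"angular": [0,0,0.4],"hand": 67.5},
    {"xyz": [-2.9,-0.5,0],"angular": [0,0,0.5],"hand": 67.5},
    {"xyz": [-3.5,-0.63,0],"angular": [0,0,0.6],"hand": 67.5},
    {"xyz": [-4.0,-0.72,0],"angular": [0,0,0.6],"hand": 67.5},
    {"xyz": [-4.3,-0.77,0],"angular": [0,0,0.6],"hand": 67.5},
    {"xyz": [-4.4,-0.79,0],"angular": [0,0,0.6],"hand": 67.5}
  ],
  "squeeze": 20
}}

```text
time: 8.9
tool_pos: [0.4639, 0.2721, 0.1588]
ee_rot: [[0.161, -0.987, 0.005], [-0.987, -0.161, -0.002], [0.003, -0.004, -1.0]]
ft_force: [-0.1, -0.1, 0.9]
grip_width: 0.682
```

```bash
python3 held.py w7.png; python3 - <<'E'
from h import *
# tray from scene + side + wrist: rim/floor points
allp=[]
for n in ['wrist','side','scene']:
    p=snap(n,'t_'+n+'.png')
    for t in viewer.masks_of('tray',p)[:1]:
        k=cloud(p,t['pixels']); k=k[(k[:,2]>.010)&(k[:,2]<.0185)&(abs(k[:,0]-.47)<.12)&(abs(k[:,1]-.22)<.16)]
        print(n,t['conf'],len(k),cv2.minAreaRect((k[:,:2]*1000).astype(np.float32)) if len(k)>10 else '')
        allp.append(k)
    for o in viewer.masks_of('other_dish',p)[:2]:
        k=cloud(p,o['pixels']); print(' od',o['conf'],np.median(k,0))
k=np.vstack(allp); print(cv2.minAreaRect((k[:,:2]*1000).astype(np.float32)))
E
```

```text
8.95 [0.4639 0.272  0.1587] 0.681230688383648 [-0.8888  0.1981  0.5871]
0.92 n 13351 ctr [0.4651 0.2722 0.1635] slope [ 0.0005 -0.0004] top-TCP 0.004769050927266538
wrist 0.65 4881 ((473.4912109375, 221.39064025878906), (144.13926696777344, 224.70193481445312), 9.082005500793457)
 od 0.65 [0.46913055 0.16472925 0.01589667]
side 0.77 1080 ((473.9579162597656, 221.808349609375), (144.5510711669922, 225.18812561035156), 8.95971965789795)
 od 0.91 [0.48195738 0.18102807 0.01528655]
scene 0.67 1696 ((471.9987487792969, 219.4287109375), (145.5738067626953, 227.30104064941406), 8.818873405456543)
 od 0.95 [0.4607663  0.1658286  0.01453161]
((472.5971374511719, 220.115966796875), (147.66592407226562, 227.97483825683594), 9.065757751464844)
```

View pics/t_wrist.png

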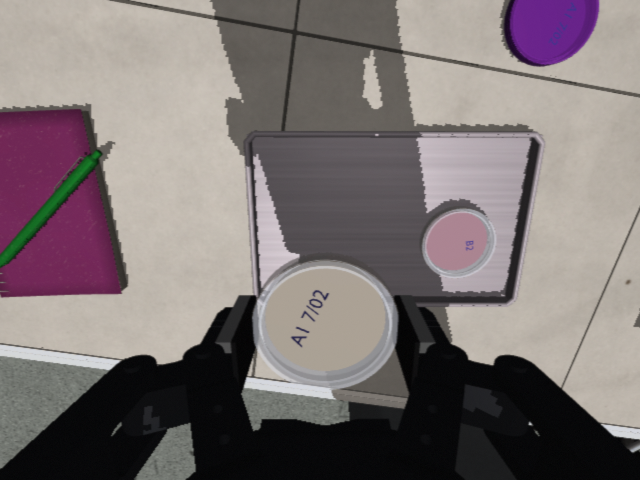

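The wrist view shows the held dish over the free end of the tray, with the other dish well clear at (460,242). I lower it.

>>> {"method": "carry_out", "body": {
  "rows": [
    {"xyz": [0,0,0.2],"angular": [0,0,0],"hand": 67.5},
    {"xyz": [0,0,0.6],"angular": [0,0,0],"hand": 67.5},
    {"xyz": [0,0,1.1],"angular": [0,0,0],"hand": 67.5},
    {"xyz": [0,0,1.6],"angular": [0,0,0],"hand": 67.5},
    {"xyz": [0,0,2.1],"angular": [0,0,0],"hand": 67.5},
    {"xyz": [0,0,2.45],"angular": [0,0,0],"hand": 67.5},
    {"xyz": [0,0,2.65],"angular": [0,0,0],"hand": 67.5},
    {"xyz": [0,0,2.75],"angular": [0,0,0],"hand": 67.5},
    {"xyz": [0,0,2.8],"angular": [0,0,0],"hand": 67.5},
    {"xyz": [0,0,2.8],"angular": [0,0,0],"hand": 67.5}
  ],
  "squeeze": 20
}}

```text
time: 10.45
tool_pos: [0.4652, 0.2707, 0.0193]
ee_rot: [[0.16, -0.987, 0.006], [-0.987, -0.16, -0.002], [0.003, -0.006, -1.0]]
ft_force: [-0.0, 1.0, -0.8]
grip_width: 0.681
```

```bash
python3 held.py w8.png
```

```text
10.5 [0.4654 0.2708 0.0197] 0.6796830628766558 [0.2555 0.246  0.1948]
0.68 n 813 ctr [0.4885 0.2718 0.002 ] slope [-0.0031 -0.0003] top-TCP -0.01763715596335396
0.65 n 13392 ctr [0.4666 0.2711 0.0241] slope [ 0.0015 -0.0004] top-TCP 0.004390030131503724
```

>>> {"method": "carry_out", "body": {
  "rows": [
    {"xyz": [0,0,0.03],"angular": [0,0,0],"hand": 67.5},
    {"xyz": [0,0,0.07],"angular": [0,0,0],"hand": 67.5},
    {"xyz": [0,0,0.1],"angular": [0,0,0],"hand": 67.5},
    {"xyz": [0,0,0.12],"angular": [0,0,0],"hand": 67.5},
    {"xyz": [0,0,0.13],"angular": [0,0,0],"hand": 67.5},
    {"xyz": [0,0,0.13],"angular": [0,0,0],"hand": 67.5}
  ],
  "squeeze": 20
}}

```text
time: 11.15
tool_pos: [0.4654, 0.2708, 0.0131]
ee_rot: [[0.159, -0.987, 0.006], [-0.987, -0.16, -0.002], [0.003, -0.006, -1.0]]
ft_force: [0.6, -0.8, -0.6]
grip_width: 0.682
```

```bash
python3 held.py w9.png
```

```text
11.2 [0.4655 0.2708 0.0132] 0.6798527523031117 [-0.0101  0.6782 -0.0281]
0.72 n 13346 ctr [0.4667 0.2711 0.0179] slope [0.0024 0.0004] top-TCP 0.00468969795024197
```

>>> {"method": "carry_out", "body": {
  "rows": [
    {"xyz": [0,0,0.015],"angular": [0,0,0],"hand": 67.5},
    {"xyz": [0,0,0.03],"angular": [0,0,0],"hand": 67.5},
    {"xyz": [0,0,0.03],"angular": [0,0,0],"hand": 67.5}
  ],
  "squeeze": 20
}}

```text
time: 11.55
tool_pos: [0.4655, 0.2708, 0.0116]
ee_rot: [[0.16, -0.987, 0.006], [-0.987, -0.16, -0.002], [0.003, -0.006, -1.0]]
ft_force: [-0.2, -0.0, -0.3]
grip_width: 0.678
```

>>> {"method": "carry_out", "body": {
  "rows": [
    {"xyz": [0,0,0.01],"angular": [0,0,0],"hand": 67.5},
    {"xyz": [0,0,0.01],"angular": [0,0,0],"hand": 67.5},
    {"xyz": [0,0,0.01],"angular": [0,0,0],"hand": 67.5}
  ],
  "squeeze": 20
}}

```text
time: 11.85
tool_pos: [0.4655, 0.2708, 0.0112]
ee_rot: [[0.159, -0.987, 0.007], [-0.987, -0.159, -0.002], [0.003, -0.006, -1.0]]
ft_force: [-0.5, -0.1, -0.4]
grip_width: 0.685
```

>>> {"method": "carry_out", "body": {
  "rows": [
    {"xyz": [0,0,0.01],"angular": [0,0,0],"hand": 67.5},
    {"xyz": [0,0,0.01],"angular": [0,0,0],"hand": 67.5},
    {"xyz": [0,0,0.01],"angular": [0,0,0],"hand": 67.5}
  ],
  "squeeze": 20
}}

```text
time: 12.15
tool_pos: [0.4655, 0.2709, 0.0111]
ee_rot: [[0.16, -0.987, 0.007], [-0.987, -0.16, -0.002], [0.003, -0.006, -1.0]]
ft_force: [-2.5, -0.9, 4.8]
grip_width: 0.68
```

```bash
python3 held.py w10.png
```

```text
12.2 [0.4655 0.2709 0.011 ] 0.6827157537590043 [-2.5004 -1.6528  6.3869]
0.72 n 13371 ctr [0.4667 0.2711 0.0158] slope [-0.0008 -0.0003] top-TCP 0.004802102708755383
```

Touched down: +5 to 6 N, with the dish flat. I release and back off upward.

>>> {"method": "carry_out", "body": {
  "rows": [
    {"xyz": [0,0,0],"angular": [0,0,0],"hand": 69},
    {"xyz": [0,0,0],"angular": [0,0,0],"hand": 71},
    {"xyz": [0,0,0],"angular": [0,0,0],"hand": 74},
    {"xyz": [0,0,0],"angular": [0,0,0],"hand": 78},
    {"xyz": [0,0,0],"angular": [0,0,0],"hand": 80},
    {"xyz": [0,0,0],"angular": [0,0,0],"hand": 80},
    {"xyz": [0,0,-0.3],"angular": [0,0,0],"hand": 80},
    {"xyz": [0,0,-1.0],"angular": [0,0,0],"hand": 80},
    {"xyz": [0,0,-1.9],"angular": [0,0,0],"hand": 80},
    {"xyz": [0,0,-2.8],"angular": [0,0,0],"hand": 80}
  ],
  "squeeze": 20
}}

```text
time: 13.25
tool_pos: [0.4642, 0.2709, 0.1533]
ee_rot: [[0.16, -0.987, 0.006], [-0.987, -0.16, -0.002], [0.003, -0.006, -1.0]]
ft_force: [0.3, -0.1, 0.6]
grip_width: 0.8
```

```bash
python3 - <<'E'
from h import *
np.set_printoptions(precision=4,suppress=True)
p=snap('wrist','r1.png'); s=arm.get_obs(); print(s['time'],s['tool_pos'],s['joint_pos'])
for n in ('dish','other_dish'):
  for d in viewer.masks_of(n,p)[:3]:
    k=cloud(p,d['pixels']); z=np.percentile(k[:,2],60); k=k[abs(k[:,2]-z)<.002]
    A=np.c_[k[:,:2],np.ones(len(k))]; f=np.linalg.lstsq(A,k[:,2],rcond=None)[0]
    print(n,d['conf'],cv2.minEnclosingCircle((k[:,:2]*1000).astype(np.float32)),'z',k[:,2].mean(),'slope',f[:2])
E
```

```text
13.3 [0.4688 0.273  0.1624] [ 0.3843  0.083   1.8358 -0.0042  1.2047  1.7961]
dish 0.88 ((634.3260498046875, 143.08934020996094), 30.433137893676758) z 0.013842058904143405 slope [ 0.0005 -0.001 ]
dish 0.8 ((464.4863586425781, 272.13275146484375), 30.10319709777832) z 0.015822056981246845 slope [-0.0013 -0.0002]
other_dish 0.91 ((467.59429931640625, 163.2057342529297), 30.081417083740234) z 0.015927410649673956 slope [-0.0005 -0.0022]
```

View pics/r1.png

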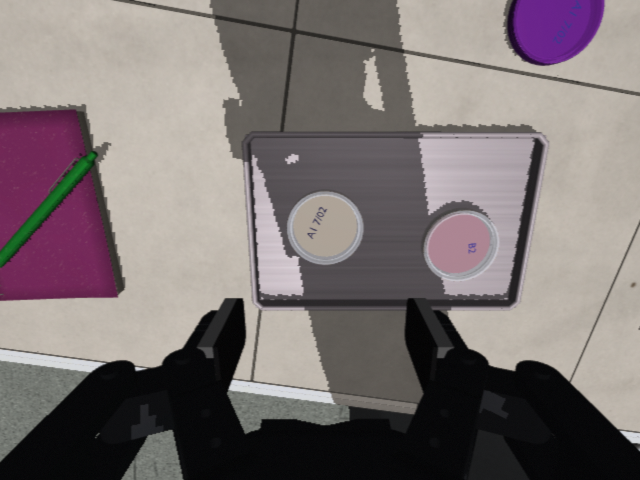

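The dish stands flat and clear in the tray at (325,228), and the other dish is undisturbed at (461,245). Now the lever.

>>> {"method": "carry_out", "body": {
  "rows": [
    {"xyz": [0.5,0,-0.3],"angular": [0,0,0],"hand": 70},
    {"xyz": [1.4,0.1,-0.5],"angular": [0,0,0.2],"hand": 60},
    {"xyz": [2.3,0.2,-0.55],"angular": [0,0,0.4],"hand": 50},
    {"xyz": [3.2,0.3,-0.55],"angular": [0,0,0.6],"hand": 50},
    {"xyz": [4.1,0.4,-0.55],"angular": [0,0,0.8],"hand": 50},
    {"xyz": [5.0,0.5,-0.55],"angular": [0,0,1.0],"hand": 50},
    {"xyz": [6.0,0.6,-0.55],"angular": [0,0,1.2],"hand": 50},
    {"xyz": [7.0,0.7,-0.55],"angular": [0,0,1.4],"hand": 50},
    {"xyz": [8.0,0.8,-0.55],"angular": [0,0,1.6],"hand": 50},
    {"xyz": [9.0,0.88,-0.55],"angular": [0,0,1.8],"hand": 50}
  ]
}}

```text
time: 14.4
tool_pos: [0.4946, -0.1798, 0.1832]
ee_rot: [[-0.092, -0.996, 0.015], [-0.996, 0.092, 0.003], [-0.004, -0.014, -1.0]]
ft_force: [0.7, 0.4, 0.5]
grip_width: 0.497
```

>>> {"method": "carry_out", "body": {
  "rows": [
    {"xyz": [0,0,0],"angular": [0,0,0],"hand": 50},
    {"xyz": [0,0,0],"angular": [0,0,0],"hand": 50}
  ]
}}

```text
time: 14.6
tool_pos: [0.4936, -0.1804, 0.1822]
ee_rot: [[-0.095, -0.995, 0.013], [-0.995, 0.095, 0.004], [-0.005, -0.012, -1.0]]
ft_force: [0.5, 0.9, -1.4]
grip_width: 0.501
```

```bash
cat > post.py <<'E'
from h import *
import sys
np.set_printoptions(precision=4,suppress=True)
p=snap('wrist',sys.argv[1]); s=arm.get_obs(); print(s['time'],s['tool_pos'],s['ee_rot'].round(3).tolist(),s['grip_width'],s['ft_force'],s['joint_pos'])
for t,z in (('lever_post',.1015),('lever_pivot',.068)):
    for m in viewer.tip_of(t,p)[:2]:
        q=np.array(m['centre'])*[640,480]; w=on_z(p,*q,z)
        print(t,round(m['conf'],2),q.round(),w,'tool',(w-s['tool_pos'])@s['ee_rot'])
c=cloud(p,p['depth']>0); g=(c[:,2]>.0985)&(c[:,2]<.1045)&(abs(c[:,0]-.53)<.06)&(abs(c[:,1]+.24)<.07)
t=(c-s['tool_pos'])@s['ee_rot']; g&=t[:,2]>.03
if g.sum()>5: k=c[g]; print('top',g.sum(),k.mean(0),cv2.minEnclosingCircle((k[:,:2]*1000).astype(np.float32)))
E
python3 post.py p1.png
```

```text
14.65 [ 0.4938 -0.1792  0.1823] [[-0.093, -0.996, 0.013], [-0.996, 0.093, 0.004], [-0.005, -0.012, -1.0]] 0.4981579945267206 [-0.5618  0.2957  0.0226] [-0.5045  0.0256  1.8561  0.0104  1.2508  1.1563]
lever_post 0.87 [391. 178.] [ 0.5379 -0.2223  0.1015] tool [ 0.0392 -0.047   0.0812]
lever_pivot 0.77 [378. 293.] [ 0.4473 -0.2151  0.068 ] tool [0.0407 0.0444 0.1135]
top 217 [ 0.54   -0.2219  0.1012] ((539.6439819335938, -222.03895568847656), 5.191080570220947)
```

>>> {"method": "carry_out", "body": {
  "rows": [
    {"xyz": [0.4,-0.5,0.4],"angular": [-0.05,0,0],"hand": 45},
    {"xyz": [0.77,-0.97,0.8],"angular": [-0.09,0,0],"hand": 45},
    {"xyz": [0.77,-0.97,1.1],"angular": [-0.09,0,0],"hand": 45},
    {"xyz": [0.77,-0.97,1.1],"angular": [-0.09,0,0],"hand": 45},
    {"xyz": [0.77,-0.97,1.1],"angular": [-0.09,0,0],"hand": 45}
  ]
}}

```text
time: 15.25
tool_pos: [0.5392, -0.219, 0.1279]
ee_rot: [[-0.089, -0.996, -0.0], [-0.996, 0.089, 0.006], [-0.006, 0.001, -1.0]]
ft_force: [-0.4, -1.0, -0.4]
grip_width: 0.452
```

```bash
python3 post.py p2.png
```

```text
15.3 [ 0.5397 -0.2195  0.1288] [[-0.089, -0.996, 0.001], [-0.996, 0.089, 0.005], [-0.005, -0.001, -1.0]] 0.44896803802872437 [ 0.0269  0.0163 -0.0817] [-0.5243  0.2275  1.7409  0.0052  1.1745  1.1338]
lever_post 0.72 [333. 291.] [ 0.5392 -0.222   0.1015] tool [0.0027 0.0003 0.0273]
lever_pivot 0.79 [330. 397.] [ 0.4468 -0.2132  0.068 ] tool [0.0023 0.0931 0.0607]
top 7 [ 0.5433 -0.2221  0.0986] ((540.9044189453125, -221.7467803955078), 4.813532829284668)
```

>>> {"method": "carry_out", "body": {
  "rows": [
    {"xyz": [0.05,0,0.2],"angular": [0,0,0],"hand": 45},
    {"xyz": [0.05,0,0.5],"angular": [0,0,0],"hand": 45},
    {"xyz": [0.05,0,0.71],"angular": [0,0,0],"hand": 45},
    {"xyz": [0.05,0,0.71],"angular": [0,0,0],"hand": 30},
    {"xyz": [0.05,0,0.71],"angular": [0,0,0],"hand": 18},
    {"xyz": [0.05,0,0.71],"angular": [0,0,0],"hand": 0},
    {"xyz": [0.05,0,0.71],"angular": [0,0,0],"hand": 0},
    {"xyz": [0.05,0,0.71],"angular": [0,0,0],"hand": 0},
    {"xyz": [0.05,0,0.71],"angular": [0,0,0],"hand": 0}
  ],
  "squeeze": 40
}}

```text
time: 16.3
tool_pos: [0.5398, -0.2231, 0.094]
ee_rot: [[-0.09, -0.996, 0.002], [-0.996, 0.09, 0.003], [-0.003, -0.002, -1.0]]
ft_force: [-0.8, -5.2, -5.1]
grip_width: 0.096
```

```bash
python3 post.py p3.png; python3 - <<'E'
import numpy as np
from plant import arm
s=arm.get_obs(); R=s['ee_rot']; P=np.array([.4473,-.2137]); r0=s['tool_pos'][:2]-P
print(np.linalg.norm(r0))
for a in np.linspace(0,.76,20):
    c,n=np.cos(a),np.sin(a); r=np.array([[c,n],[-n,c]])@r0
    d=np.r_[r-r0,0]@R/.05
    print(round(a,3),d[:2].round(2),round(np.degrees(a)/8,2))
E
```

```text
16.35 [ 0.5398 -0.223   0.094 ] [[-0.09, -0.996, 0.002], [-0.996, 0.09, 0.003], [-0.003, -0.002, -1.0]] 0.09509882779362994 [-1.813  -5.2945 -4.2061] [-0.529   0.2735  1.7582  0.0045  1.1093  1.1297]
lever_post 0.72 [323. 334.] [ 0.5381 -0.2211  0.1015] tool [-0.0018  0.0018 -0.0075]
0.09295115502442265
0.0 [0. 0.] 0.0
0.04 [0.07 0.  ] 0.29
0.08 [0.15 0.01] 0.57
0.12 [0.22 0.02] 0.86
0.16 [0.3  0.03] 1.15
0.2 [0.37 0.04] 1.43
0.24 [0.44 0.06] 1.72
0.28 [0.51 0.08] 2.01
0.32 [0.58 0.1 ] 2.29
0.36 [0.65 0.13] 2.58
0.4 [0.72 0.15] 2.86
0.44 [0.79 0.19] 3.15
0.48 [0.86 0.22] 3.44
0.52 [0.92 0.26] 3.72
0.56 [0.98 0.29] 4.01
0.6 [1.05 0.34] 4.3
0.64 [1.11 0.38] 4.58
0.68 [1.16 0.43] 4.87
0.72 [1.22 0.47] 5.16
0.76 [1.28 0.53] 5.44
```

The post is gripped, and the TCP is 93 mm from the pivot as expected. Now I swing the lever along its arc.

>>> {"method": "carry_out", "body": {
  "rows": [
    {"xyz": [0.07,0,0],"angular": [0,0,0.29],"hand": 0},
    {"xyz": [0.15,0.01,0],"angular": [0,0,0.57],"hand": 0},
    {"xyz": [0.22,0.02,0],"angular": [0,0,0.86],"hand": 0},
    {"xyz": [0.3,0.03,0],"angular": [0,0,1.15],"hand": 0},
    {"xyz": [0.37,0.04,0],"angular": [0,0,1.43],"hand": 0},
    {"xyz": [0.44,0.06,0],"angular": [0,0,1.72],"hand": 0},
    {"xyz": [0.51,0.08,0],"angular": [0,0,2.01],"hand": 0},
    {"xyz": [0.58,0.1,0],"angular": [0,0,2.29],"hand": 0},
    {"xyz": [0.65,0.13,0],"angular": [0,0,2.58],"hand": 0},
    {"xyz": [0.72,0.15,0],"angular": [0,0,2.86],"hand": 0}
  ],
  "squeeze": 40
}}

```text
time: 17.45
tool_pos: [0.53, -0.2569, 0.0939]
ee_rot: [[-0.471, -0.882, 0.004], [-0.882, 0.471, 0.005], [-0.007, -0.001, -1.0]]
ft_force: [2.5, 2.9, -3.7]
grip_width: 0.093
```

```bash
cat > arc.py <<'E'
import numpy as np
from plant import arm
s=arm.get_obs(); R=s['ee_rot']; P=np.array([.4473,-.2137]); r0=s['tool_pos'][:2]-P
a0=np.arctan2(*r0[::-1]); sh=np.arctan2(-.0083,.0924)
print(s['time'],s['tool_pos'],'r',np.linalg.norm(r0),'angle',sh-a0,'force',s['ft_force'],'tau_f',s['ft_force'][:2]@np.array([r0[1],-r0[0]])/.093,s['grip_width'],R[:,2],s['joint_pos'])
for g in np.arange(.44,.80,.02):
    a=g-(sh-a0); c,n=np.cos(a),np.sin(a); u=.093/np.linalg.norm(r0); r=np.array([[c,n],[-n,c]])@r0*u
    print(round(g,3),(np.r_[r-r0,0]@R/.05)[:2].round(2),round(np.degrees(a)/8,2))
E
python3 arc.py
```

```text
17.45 [ 0.53000701 -0.25686719  0.09389401] r 0.09329445244263247 angle 0.3914501357539765 force [ 2.54720269  2.93452734 -3.72371827] tau_f -3.7920596271425957 0.09304707330311035 [ 0.00420453  0.00527347 -0.99997726] [-0.58886214  0.28393549  1.74542727  0.00749698  1.11167364  1.46928219]
0.44 [0.09 0.01] 0.35
0.46 [0.13 0.01] 0.49
0.48 [0.16 0.01] 0.63
0.5 [0.2  0.01] 0.78
0.52 [0.24 0.02] 0.92
0.54 [0.28 0.02] 1.06
0.56 [0.31 0.03] 1.21
0.58 [0.35 0.04] 1.35
0.6 [0.39 0.04] 1.49
0.62 [0.42 0.05] 1.64
0.64 [0.46 0.06] 1.78
0.66 [0.49 0.07] 1.92
0.68 [0.53 0.08] 2.07
0.7 [0.57 0.09] 2.21
0.72 [0.6 0.1] 2.35
0.74 [0.64 0.11] 2.5
0.76 [0.67 0.12] 2.64
0.78 [0.71 0.14] 2.78
```

>>> {"method": "carry_out", "body": {
  "rows": [
    {"xyz": [0.09,0.01,0],"angular": [0,0,0.35],"hand": 0},
    {"xyz": [0.16,0.01,0],"angular": [0,0,0.63],"hand": 0},
    {"xyz": [0.24,0.02,0],"angular": [0,0,0.92],"hand": 0},
    {"xyz": [0.31,0.03,0],"angular": [0,0,1.21],"hand": 0},
    {"xyz": [0.39,0.04,0],"angular": [0,0,1.49],"hand": 0},
    {"xyz": [0.46,0.06,0],"angular": [0,0,1.78],"hand": 0},
    {"xyz": [0.51,0.07,0],"angular": [0,0,2.0],"hand": 0},
    {"xyz": [0.51,0.07,0],"angular": [0,0,2.0],"hand": 0},
    {"xyz": [0.51,0.07,0],"angular": [0,0,2.0],"hand": 0}
  ],
  "squeeze": 40
}}

```text
time: 18.35
tool_pos: [0.5158, -0.2773, 0.094]
ee_rot: [[-0.696, -0.718, 0.006], [-0.718, 0.696, 0.006], [-0.008, -0.0, -1.0]]
ft_force: [4.9, 0.8, -5.6]
grip_width: 0.096
```

```bash
python3 arc.py
```

```text
18.35 [ 0.51579638 -0.27727287  0.09398436] r 0.09345192948095835 angle 0.6585492501497981 force [ 4.85756421  0.8143886  -5.57858018] tau_f -3.920343569756446 0.09582760345318331 [ 0.00604624  0.00570707 -0.99996544] [-0.63242366  0.27572367  1.75545022  0.00913444  1.10893193  1.7036219 ]
0.44 [-0.4   0.06] -1.57
0.46 [-0.37  0.05] -1.42
0.48 [-0.33  0.05] -1.28
0.5 [-0.29  0.04] -1.14
0.52 [-0.26  0.03] -0.99
0.54 [-0.22  0.03] -0.85
0.56 [-0.18  0.02] -0.71
0.58 [-0.15  0.02] -0.56
0.6 [-0.11  0.01] -0.42
0.62 [-0.07  0.01] -0.28
0.64 [-0.03  0.01] -0.13
0.66 [0.   0.01] 0.01
0.68 [0.04 0.01] 0.15
0.7 [0.08 0.01] 0.3
0.72 [0.11 0.01] 0.44
0.74 [0.15 0.01] 0.58
0.76 [0.19 0.01] 0.73
0.78 [0.23 0.02] 0.87
```

Now I creep to the stop, watching for the force to rise.

>>> {"method": "carry_out", "body": {
  "rows": [
    {"xyz": [0.03,0.01,0],"angular": [0,0,0.15],"hand": 0},
    {"xyz": [0.06,0.01,0],"angular": [0,0,0.25],"hand": 0},
    {"xyz": [0.08,0.01,0],"angular": [0,0,0.3],"hand": 0},
    {"xyz": [0.08,0.01,0],"angular": [0,0,0.3],"hand": 0},
    {"xyz": [0.08,0.01,0],"angular": [0,0,0.3],"hand": 0}
  ],
  "squeeze": 40
}}

```text
time: 18.85
tool_pos: [0.5136, -0.2796, 0.0941]
ee_rot: [[-0.725, -0.689, 0.008], [-0.689, 0.725, 0.006], [-0.01, -0.001, -1.0]]
ft_force: [5.8, 0.1, -6.6]
grip_width: 0.095
```

```bash
python3 arc.py | head -1
```

```text
18.85 [ 0.51360697 -0.27955964  0.09408499] r 0.09345644559244799 angle 0.6924271541614928 force [ 5.81097633  0.1022425  -6.5925405 ] tau_f -4.188045225989702 0.09534407606970714 [ 0.00803596  0.0057093  -0.99995141] [-0.6385089   0.27258848  1.75912738  0.01048211  1.10684863  1.73811342]
```

>>> {"method": "carry_out", "body": {
  "rows": [
    {"xyz": [0.02,0,0],"angular": [0,0,0],"hand": 0},
    {"xyz": [0.03,0,0],"angular": [0,0,0],"hand": 0},
    {"xyz": [0.03,0,0],"angular": [0,0,0],"hand": 0},
    {"xyz": [0.03,0,0],"angular": [0,0,0],"hand": 0}
  ],
  "squeeze": 40
}}

```text
time: 19.25
tool_pos: [0.5132, -0.28, 0.094]
ee_rot: [[-0.724, -0.69, 0.009], [-0.69, 0.724, 0.006], [-0.011, -0.002, -1.0]]
ft_force: [5.4, 1.4, -6.7]
grip_width: 0.095
```

```bash
python3 arc.py | head -1
```

```text
19.25 [ 0.51319575 -0.27997727  0.09401857] r 0.09346083012885349 angle 0.698698276478446 force [ 5.42270326  1.37715308 -6.68803613] tau_f -4.840328114546665 0.09497997684587851 [ 0.0092498   0.00643151 -0.99993654] [-0.64024208  0.27184033  1.76020519  0.01195167  1.10599977  1.73493698]
```

>>> {"method": "carry_out", "body": {
  "rows": [
    {"xyz": [0.03,0,0],"angular": [0,0,0.1],"hand": 0},
    {"xyz": [0.06,0,0],"angular": [0,0,0.1],"hand": 0},
    {"xyz": [0.06,0,0],"angular": [0,0,0.1],"hand": 0},
    {"xyz": [0.06,0,0],"angular": [0,0,0.1],"hand": 0}
  ],
  "squeeze": 40
}}

```text
time: 19.65
tool_pos: [0.5122, -0.2809, 0.094]
ee_rot: [[-0.733, -0.68, 0.011], [-0.68, 0.733, 0.008], [-0.014, -0.002, -1.0]]
ft_force: [7.6, 2.9, -6.4]
grip_width: 0.099
```

```bash
python3 arc.py | head -1
```

```text
19.65 [ 0.51219061 -0.2809236   0.09398785] r 0.09343341664356729 angle 0.7134687858303435 force [ 7.64222778  2.89804001 -6.40513913] tau_f -7.546168031614355 0.09933355264742375 [ 0.01149559  0.00790441 -0.99990268] [-0.64400996  0.2701113   1.76243124  0.01480303  1.10464661  1.74319331]
```

>>> {"method": "carry_out", "body": {
  "rows": [
    {"xyz": [0.04,0,0],"angular": [0,0,0],"hand": 0},
    {"xyz": [0.07,0,0],"angular": [0,0,0],"hand": 0},
    {"xyz": [0.07,0,0],"angular": [0,0,0],"hand": 0},
    {"xyz": [0.07,0,0],"angular": [0,0,0],"hand": 0}
  ],
  "squeeze": 60
}}

```text
time: 20.05
tool_pos: [0.5119, -0.2812, 0.0941]
ee_rot: [[-0.733, -0.68, 0.016], [-0.68, 0.733, 0.011], [-0.019, -0.003, -1.0]]
ft_force: [10.8, 6.6, -7.4]
grip_width: 0.084
```

```bash
python3 arc.py | head -1
```

```text
20.05 [ 0.51190666 -0.28121177  0.09409915] r 0.09344442472078741 angle 0.7177968870274078 force [10.80501663  6.56518637 -7.41371387] tau_f -12.404522777053026 0.08428536772571166 [ 0.01583018  0.0106394  -0.99981809] [-0.64739076  0.26805127  1.76479416  0.02020989  1.10261802  1.73668642]
```

The tool advanced only 0.4 mm for a 3.5 mm command and the force rose to 12 N, so the lever is against its stop. I hold for a second and check.

>>> {"method": "carry_out", "body": {
  "rows": [
    {"xyz": [0.02,0,0],"angular": [0,0,0],"hand": 0},
    {"xyz": [0.02,0,0],"angular": [0,0,0],"hand": 0},
    {"xyz": [0.02,0,0],"angular": [0,0,0],"hand": 0},
    {"xyz": [0.02,0,0],"angular": [0,0,0],"hand": 0},
    {"xyz": [0.02,0,0],"angular": [0,0,0],"hand": 0},
    {"xyz": [0.02,0,0],"angular": [0,0,0],"hand": 0},
    {"xyz": [0.02,0,0],"angular": [0,0,0],"hand": 0},
    {"xyz": [0.02,0,0],"angular": [0,0,0],"hand": 0},
    {"xyz": [0.02,0,0],"angular": [0,0,0],"hand": 0},
    {"xyz": [0.02,0,0],"angular": [0,0,0],"hand": 0}
  ],
  "squeeze": 60
}}

```text
time: 21.05
tool_pos: [0.5123, -0.281, 0.0941]
ee_rot: [[-0.732, -0.681, 0.018], [-0.681, 0.732, 0.012], [-0.021, -0.004, -1.0]]
ft_force: [7.1, 3.3, -6.1]
grip_width: 0.084
```

```bash
python3 arc.py | head -1; python3 -c "
from h import *
a=snap('wrist'); b=snap('side')
cv2.imwrite('pics/end.png',cv2.resize(np.hstack([a['pixels'],b['pixels']])[:,:,::-1],(800,300),interpolation=cv2.INTER_AREA))
for n in ('dish','other_dish','well_plate'):
  for d in viewer.masks_of(n,b)[:4]: print(n,round(d['conf'],2),np.median(cloud(b,d['pixels']),0).round(4))"
```

```text
21.05 [ 0.51225153 -0.28095307  0.09412249] r 0.09349693570058308 angle 0.7132189106140768 force [ 7.14037563  3.32809796 -6.06585713] tau_f -7.487927364286966 0.0843594966456773 [ 0.01781948  0.01172069 -0.99977252] [-0.6478277   0.2675728   1.76536576  0.02253626  1.10161874  1.73440408]
dish 0.86 [0.466  0.2751 0.0156]
dish 0.86 [ 0.6446 -0.1056  0.013 ]
dish 0.71 [ 0.343  -0.1035  0.013 ]
dish 0.63 [0.635  0.1478 0.0134]
other_dish 0.83 [0.4682 0.1675 0.0155]
well_plate 0.55 [ 0.7441 -0.0727  0.0067]
```

View pics/end.png

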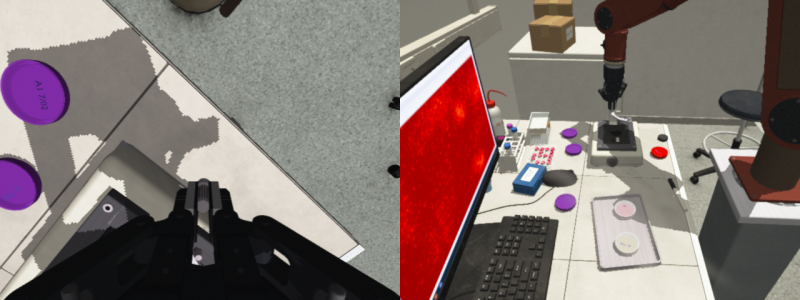

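The push eased slightly because targets restart from the measured pose. I add margin and end on that.

>>> {"method": "carry_out", "body": {
  "rows": [
    {"xyz": [0.05,0,0],"angular": [0,0,0],"hand": 0},
    {"xyz": [0.08,0,0],"angular": [0,0,0],"hand": 0},
    {"xyz": [0.08,0,0],"angular": [0,0,0],"hand": 0},
    {"xyz": [0.08,0,0],"angular": [0,0,0],"hand": 0},
    {"xyz": [0.08,0,0],"angular": [0,0,0],"hand": 0},
    {"xyz": [0.08,0,0],"angular": [0,0,0],"hand": 0},
    {"xyz": [0.08,0,0],"angular": [0,0,0],"hand": 0},
    {"xyz": [0.08,0,0],"angular": [0,0,0],"hand": 0}
  ],
  "squeeze": 60
}}

```text
time: 22.1
tool_pos: [0.5118, -0.2813, 0.0941]
ee_rot: [[-0.731, -0.682, 0.022], [-0.681, 0.732, 0.015], [-0.027, -0.004, -1.0]]
ft_force: [13.0, 6.7, -8.5]
grip_width: 0.087
```

```bash
python3 arc.py | head -1; python3 -c "
from h import *
for i in range(4): snap('side')
"; python3 arc.py | head -1
```

```text
22.1 [ 0.51183795 -0.281276    0.09413786] r 0.09344336286176823 angle 0.7188033562535691 force [13.04027852  6.69359031 -8.52680273] tau_f -14.120434337270623 0.08726790813218246 [ 0.02249836  0.01481877 -0.99963705] [-0.65168364  0.26538416  1.76812338  0.02854511  1.09934735  1.72701668]
22.3 [ 0.51185815 -0.2812882   0.0941523 ] r 0.09346613893976076 angle 0.7187372540469754 force [13.78137766  6.96902644 -7.63446804] tau_f -14.85339717533213 0.08210257115691805 [ 0.02252197  0.01480836 -0.99963667] [-0.6516826   0.26539816  1.76807547  0.02855176  1.09935621  1.7269726 ]
```

The push is steady at about 14 N, roughly three times the spring force, and the position is not moving. I hand the job in.

```bash
python3 -c "
from plant import arm
print(arm.close_job()); s=arm.get_obs(); print(s['time'],s['tool_pos'],s['ft_force'],s['grip_width'])"
```

```text
the job is handed in; nothing more can be done
None
the job is handed in; nothing more can be done
```

The dish is in the free end of the tray, and the gripper is holding the clamp lever open against its stop. I handed the job in at 22.3 s.

- **Dish:** I lifted it level with a light, position-limited grip. The gripper gives no reading of its squeeze, so I could not check the 20 N limit directly, but the grip setting was its 20 N minimum. It was lowered until it touched the tray floor (about 6 N), then released. A look right after release showed it flat, within 1–2 mm of the spot you named.
- **Other dish and well plate:** the last picture gave both the same positions as the first one, to within the camera's error.
- **Lever:** after the dish was out, I gripped it by the post and swung it along its arc. The computed angle at the end is 0.72 rad against the nominal 0.70. That is within the error of the pivot estimate and the slight bend of the gripper under load.
- **Stop contact:** the tool stopped advancing while the force at the post rose to about 14 N, nearly three times the spring's 5 N. It was steady in the last readings before hand-in.
- **One correction:** during a one-second hold the push eased to about 7.5 N, because each move restarts from the measured pose. I pushed it back up before handing in. The tool ended tilted about 1.5° from that push.

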